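# Lock the lens collar and unload the camera head

### The arm

A 6-joint arm with a two-finger parallel gripper is mounted at the origin on the work surface. World frame = base frame: x ahead of the robot, y to its left, z up, the work surface at z = 0. Lengths are in m, angles in rad, forces in N, time in s.
With the tool pointing down it reaches from about 0.225 to 0.725 m from the base axis. Payload 3.1 kg.
Tool frame: the origin (TCP) lies at the very end of the fingers, on their centre line; the grasp point (between the pads) lies 19 mm behind it; z points along the fingers, y is the line along which they close (so a half turn about z gives the same grasp; the last joint's range is limited). The gripper opens to 85 mm and grips with 20 to 120 N. Pads are 22 mm wide; open, the fingers measure 114 mm over their backs; the gripper's body (76 mm by 85 mm) begins 54 mm behind the grasp point. The pads swing forward as they close: fully open they stand 13 mm farther back than shut.
Start: joints at [0.974, 0.048, 0.099, 1.622, 0, 1.443], TCP at [0.237, 0.468, 0.192] pointing down, gripper open.
Joint ranges: [-2.91, 2.91], [-0.99, 1.94], [-1.21, 1.42], [-2.12, 2.29], [-1.49, 1.47], [-3.14, 3.14]. Speed limits (rad/s): [2.79, 2.79, 3.14, 3.14, 3.14, 3.14].

### API

Orientations are given as a 3x3 rotation matrix whose columns are the frame's x, y, z axes.
In Python, from workcell import * gives the robot as it stands.
- The arm moves only by the shell command python3 -m inch 'ROWS'. ROWS is JSON, a list of rows, each a list of 3 entries, a list of its own where there are three numbers: the shift along the tool's x, y, z in m, then the turn, a rotation vector about the tool's x, y, z in degrees, then the opening, from 0 (shut) to 1 (fully open). A call has exactly 5 rows; each row shifts and turns the commanded pose from where the row before left it, along the tool's axes as they then stand; what a row does not reach is not made up. A row lasts 1/8 s, in which the tool goes at most 62.5 mm and 10.7 degrees, less where a joint would pass 70% of its speed; a pose out of reach is approached as far as the arm can. A call with a gripper value outside its range is refused whole. The fingers move at their own pace and stop on an object; the grip force is fixed at half the most. Time passes only in rows, so rows that do not move let the fingers close, or fill a call up. It gives the time, the measured TCP pose, the force, the opening and the grip force at its end, in the units of the state.
- state(): the state, without advancing time (a new reading comes with each control period).
- grab_frame(name): name is "side" or "top"; returns (picture, depth): 384x512x3 uint8, red, green, blue; 384x512 float32, m along the optical axis (not along the pixel's ray), 0 where there is no reading.
- camera_params(name): a dict with "fx", "fy", "cx", "cy" (pixels), "cam_to_world" (4x4, takes a point from camera to world coordinates). Camera axes: x right, y up, looking along -z (the intrinsics and any distortion apply to the point x, -y, -z); pixel columns grow to the right and rows downward; lengths in m; the calibration is good to about 2 mm. A picture is of the moment at which its call begins. camera_params takes no time and is no camera call.
- hand_in(): hands the job in; it is judged then, once.
Trained networks look in the newest picture that a camera, given by its name, has taken for a name from the list of things; names that differ only in an ending like _2 or _b are one class to them, and where a whole thing is asked for, a point or a joint stands for the part that bears it (a point fixed in the world has none). Each returns a list of dicts, best first, with "confidence" (0 to 1); they miss things now and then, are a little off and sometimes report something else, mostly with a low value. They report only what shows in the picture. A call takes as long as a camera call.
- find_in(camera, target): "position" ([column, row] in pixels, amid what is visible of it).
- trace(camera, target): "pixels" (384x512 bool, what is visible of it) and "position" ([column, row] in pixels, amid what is visible of it).
- pinpoint(camera, target): "position" ([column, row] in pixels: a listed point, or the origin of a listed thing).
The state is a dict: "time": time; "joints": joint angles; "qvel": joint speeds; "effort": joint torques, N m; "tool_pos": TCP position; "tool_rot": TCP orientation; "force": force on the tool from outside, world axes, zero at the start; "wrist_torque": the same for the moment, N m; "opening": finger opening in m; "grip_force": force on a finger pad.
Only numpy, scipy, OpenCV 4.12 (cv2) and the standard library are available. Lean on these libraries where they do the work, as an engineer would, in place of code of your own. Each camera call takes 0.05 s, during which the arm holds its last target. There are 200 camera calls.

### The job

The camera head in the clamping fixture still has its lens collar loose. While it is still clamped, turn the black collar clockwise (seen from above) until it stops with its index rib at the long bar, the locked mark; then flip the toggle clamp fully open, lift the head out and set it down upright and flat in the empty tray, letting go only once it rests there. Keep the collar locked and leave the finished head and the other things on the bench alone.

Things in the scene. Friction and masses are not known exactly. Their poses are not given: they have to be found in the camera images.
- fixture: Clamping fixture, fixed to the bench: aluminium plate 100 x 250 x 12 mm, origin at the centre of its underside, +y along its length from the nest to the toggle clamp. The camera head lies in a nest of 8 mm high walls (about 1 mm play) on the plate, its centre 40 mm from the plate's centre toward -y, its own axes parallel to the fixture's.
- module_center (a point): The camera head in the fixture (about 0.3 to 0.5 kg), centre of its footprint, 19 mm above its underside. Aluminium body 56 mm (x) by 120 mm (y): the block at -y (74 mm long) is 38 mm high, the clamping ledge at +y (46 mm long) 20 mm high. The collar stands on the high block, its axis 28 mm from the centre toward -y; the centre of mass is within 10 mm of that axis, so the head can be lifted by the collar.
- collar_grip (a point): Point on the collar's axis, fixed in the head (same axes), 9 mm below the collar's top and 63 mm above the head's underside. The collar is a knurled black cylinder of 50 mm diameter, 30 mm tall, from 42 to 72 mm above the head's underside (4 mm above the high block), glass on top, with a thin bright index rib on its rim and down its side.
- collar (a joint): Turn of the collar about its upright axis, rad, growing clockwise seen from above. 0 = open, index rib at the small round stud; 2.2 = hard stop, index rib at the long bar on the head's +y side = locked. It starts between 0 and 0.5, drags with about 0.2 N m and stays where it is left.
- clamp_hinge (a point): Hinge of the toggle clamp on the fixture, 55 mm above the bench, 75 mm from the plate's centre toward +y (axes of the fixture; the hinge runs along x).
- clamp_handle (a point): Middle of the upper part of the clamp's black round handle (18 mm diameter), 85 mm from the hinge; the handle's top is at 99 mm from the hinge. Shut, the handle stands upright above the hinge; its steel arm reaches 60 mm toward -y and presses on the ledge.
- clamp (a joint): Toggle clamp, rad. 0 = shut, handle upright; 1.45 = fully open, handle lying level toward fixture +y and arm upright. It springs shut below about 0.55 and springs open by itself above; breaking it from shut takes about 3 to 4 N at the handle's top. Push the handle toward fixture +y.
- tray_empty: The empty grey tray, fixed: 96 (x) x 160 (y) x 16 mm, walls 4 mm, floor about 4 mm thick, origin at the centre of its underside. The head goes in with its length along the tray's length, either way round.
- tray_full: The like tray that holds the finished head, fixed, origin at the centre of its underside.
- finished_center (a point): Finished camera head, same size and shape, in the other tray; same point as module_center. Leave alone.
- mug: Mug, 76 mm diameter, 90 mm tall, handle at +y, origin under its centre. Leave alone.
- flask: Small white jar, 40 mm diameter, 75 mm tall, origin under its centre. Leave alone.
- driver: Screwdriver lying along its x axis. Leave alone.
- meter: Hand multimeter lying flat, 90 x 170 x 40 mm, origin under its centre. Leave alone.
- spool: Solder spool standing on its flange, 54 mm diameter, 37 mm tall, origin under its centre. Leave alone.
- wrench: Wrench lying along its x axis. Leave alone.

How it is judged:
By the outcome, as a careful person would: the job done as asked, in the order asked, and still so for the second after the job is handed in, with the robot touching nothing.
It also fails if it takes over 72 s, if anything falls off the work surface, if the arm or the gripper's body presses on something with over 40 N, if the wrist force passes 120 N, or if a joint passes its speed limit or range.

## Working session

There is one attempt and no reset: what is moved stays moved. The work goes in short steps, Python scripts to look and compute and a shell command to move; the robot and the scene stay as the last step left them, time stands still between calls to the robot, and variables do not carry over. Pictures are saved under pics/ and viewed, at most 10 in all, crops included, and the job is handed in when it is done.

```bash
ls; mkdir -p pics; cat > h.py <<'E'
from workcell import *
import numpy as np, cv2
def ray(cam,uv):
    p=camera_params(cam); T=np.array(p["cam_to_world"])
    d=np.array([(uv[0]-p["cx"])/p["fx"],-(uv[1]-p["cy"])/p["fy"],-1.0])
    return T[:3,3],T[:3,:3]@d
def at_z(cam,uv,z):
    o,d=ray(cam,uv); return o+d*(z-o[2])/d[2]
def tri(uv1,uv2):
    (o1,d1),(o2,d2)=ray("top",uv1),ray("side",uv2)
    s=np.linalg.lstsq(np.c_[d1,-d2],o2-o1,rcond=None)[0]
    a,b=o1+s[0]*d1,o2+s[1]*d2
    return (a+b)/2,np.linalg.norm(a-b)
def cloud(cam,depth):
    p=camera_params(cam); T=np.array(p["cam_to_world"])
    v,u=np.mgrid[:384,:512]
    c=np.stack([(u-p["cx"])/p["fx"]*depth,-(v-p["cy"])/p["fy"]*depth,-depth],-1)
    return c@T[:3,:3].T+T[:3,3]
def save(n,im,box=None,s=1):
    if box: im=im[box[1]:box[3],box[0]:box[2]]
    cv2.imwrite(n,cv2.resize(im[...,::-1],None,fx=s,fy=s,interpolation=cv2.INTER_CUBIC))
E
python3 - <<'E'
from h import *
np.set_printoptions(precision=4,suppress=True)
for c in("top","side"):
    im,d=grab_frame(c); save(f"pics/{c}0.png",im); np.savez(f"{c}0.npz",im=im,d=d)
    p=camera_params(c); print(c,p["cam_to_world"],{k:v for k,v in p.items() if k!="cam_to_world"})
zs=dict(fixture=0,module_center=.031,collar_grip=.075,clamp_hinge=.055,clamp_handle=.14,tray_empty=0,tray_full=0,finished_center=.023,mug=0,flask=0,meter=0,spool=0)
for n,z in zs.items():
    for c in("top","side"):
        r=pinpoint(c,n)
        for q in r[:2]: print(n,c,np.round(q["position"],1),round(q["confidence"],2),at_z(c,q["position"],z))
print(state())
E
```

```text
pics
top [[ 0.002   0.982  -0.189   0.2997]
 [-1.      0.003   0.0051  0.0565]
 [ 0.0056  0.189   0.982   1.5458]
 [ 0.      0.      0.      1.    ]] {'fx': 486.9335630065538, 'fy': 486.9335630065538, 'cx': 248.3309525881979, 'cy': 191.51574043420106}
side [[ 0.817   0.4162 -0.3992  0.1905]
 [-0.5767  0.5874 -0.5678 -0.4708]
 [-0.0018  0.6941  0.7199  0.7989]
 [ 0.      0.      0.      1.    ]] {'fx': 366.15228537559886, 'fy': 366.15228537559886, 'cx': 253.93839866186948, 'cy': 190.1335066972728}
fixture top [220.  205.2] 0.94 [0.5521 0.1395 0.    ]
fixture side [234.9 205.2] 0.86 [ 0.5531  0.1416 -0.    ]
module_center top [228.4 199.1] 0.79 [0.5667 0.1115 0.031 ]
module_center side [244.2 202.9] 0.97 [0.5651 0.1099 0.031 ]
module_center side [347.7 239.3] 0.65 [ 0.712  -0.1487  0.031 ]
collar_grip top [239.6 194.3] 0.76 [0.574  0.0757 0.075 ]
collar_grip top [302.9 151.8] 0.19 [ 0.7098 -0.1215  0.075 ]
collar_grip side [254.6 194.9] 0.64 [0.5831 0.0845 0.075 ]
clamp_hinge top [195.8 211. ] 0.82 [0.5248 0.2111 0.055 ]
clamp_hinge side [212.4 182. ] 0.8 [0.5241 0.2118 0.055 ]
clamp_h
[... 1204 characters left out ...]
ol top [129.9 267.6] 0.57 [0.3532 0.4192 0.    ]
spool side [135.3 176.1] 0.58 [0.3641 0.4255 0.    ]
spool side [347.1 241. ] 0.56 [ 0.7278 -0.1388  0.    ]
{'time': 1.3, 'joints': array([0.9742, 0.048 , 0.0992, 1.622 , 0.    , 1.443 ]), 'qvel': array([ 0.0003, -0.0012, -0.0003, -0.0001, -0.0008,  0.001 ]), 'effort': array([  0.0015, -33.8649,  32.0153,   0.0014,  -0.0001,  -0.    ]), 'tool_pos': array([0.2372, 0.4683, 0.1921]), 'tool_rot': array([[-0.8921,  0.4518, -0.    ],
       [ 0.4518,  0.8921, -0.    ],
       [ 0.    , -0.    , -1.    ]]), 'force': array([-0.975 ,  1.0512, -0.4639]), 'wrist_torque': array([0.0634, 0.029 , 0.0053]), 'grip_force': 0.0, 'opening': 0.08519632130995297}
```

```bash
python3 - <<'E'
from h import *
t=np.load("top0.npz")["im"]; s=np.load("side0.npz")["im"]
save("pics/topc.png",t,(100,110,380,310),2.8)
save("pics/sidec.png",s,(180,120,420,300),3.2)
E
```

```text
(no output)
```

View pics/topc.png

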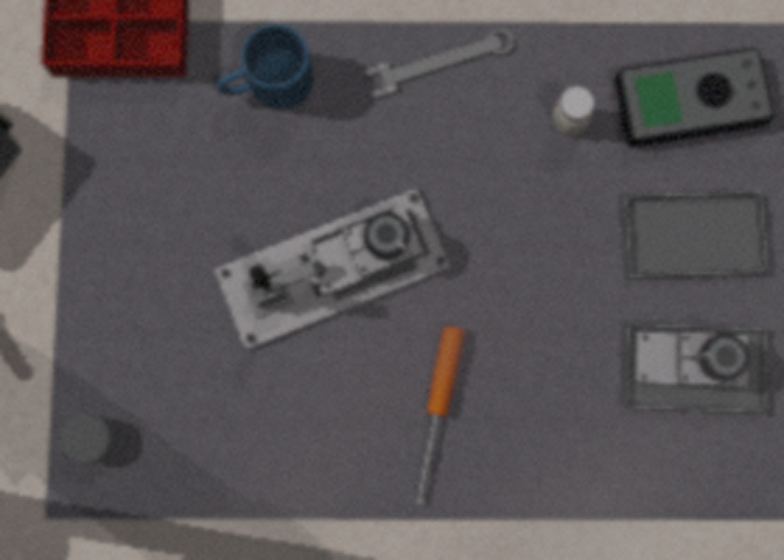

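View pics/sidec.png

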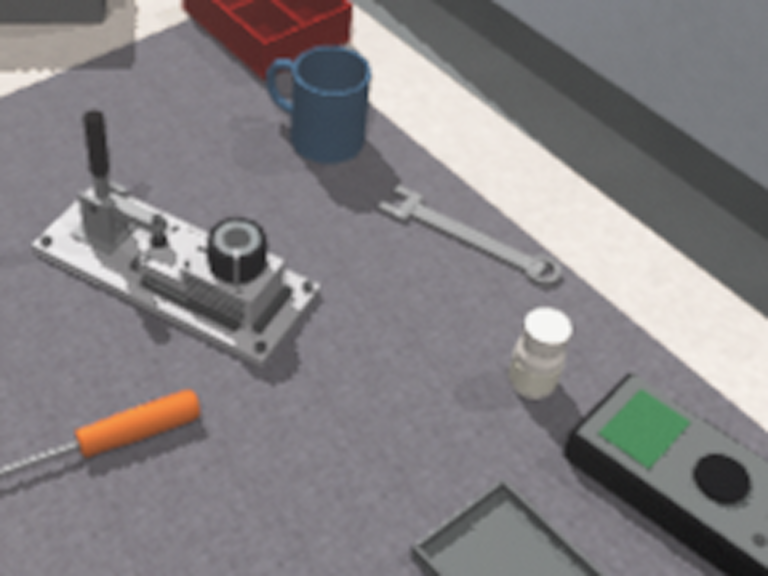

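The top crop shows the fixture with the nest/collar at about (386,235), the clamp handle at (262,275), and the empty tray at (698,236) above the full one at (698,368). The side crop shows the rib facing the side camera at (237,268), so the collar is near open. Next I refine the poses using depth.

```bash
python3 - <<'E'
from h import *
np.set_printoptions(precision=4,suppress=True)
C={}
for c in("top","side"):
    z=np.load(c+"0.npz"); P=cloud(c,z["d"]); C[c]=P; ok=z["d"]>0
    X,Y,Z=P[...,0],P[...,1],P[...,2]
    near=ok&(abs(X-.553)<.17)&(abs(Y-.14)<.17)
    b=near&(abs(Z)<.006); print(c,"bench z",np.median(Z[near&(Z<.008)]))
    for tn in("fixture","tray_empty","tray_full"):
        r=trace(c,tn)
        if not r: print(c,tn,"none"); continue
        m=r[0]["pixels"]; zz=.012 if tn=="fixture" else .016
        ct=max(cv2.findContours(m.astype(np.uint8),cv2.RETR_EXTERNAL,cv2.CHAIN_APPROX_NONE)[0],key=cv2.contourArea)[:,0]
        W=np.array([at_z(c,u,zz)[:2] for u in ct])
        q=cv2.minAreaRect((W*1000).astype(np.float32)); print(c,tn,r[0]["confidence"],q)
        if tn!="fixture":
            mm=m&ok; print("   med z",np.median(Z[mm]))
    # collar top
    m=near&(Z>.072)&(Z<.095)&(np.hypot(X-.578,Y-.08)<.045)
    W=(P[m][:,:2]*1000).astype(np.float32); print(c,"collar",len(W),cv2.minEnclosingCircle(W),W.mean(0),np.percentile(Z[m],[50,80,95]))
    m=near&(Z>.1)&(np.hypot(X-.524,Y-.21)<.06); print(c,"handle",m.sum(),P[m].mean(0),Z[m].max())
# pinpoint repeated on triangulation
pp=lambda c,n:pinpoint(c,n)[0]["position"]
for n in("fixture","clamp_hinge","clamp_handle","collar_grip","module_center","tray_empty"):
    print(n,*tri(pp("top",n),pp("side",n)))
E
```

```text
top bench z 1.4196254622067528e-05
top fixture 0.57 ((550.1956787109375, 143.5838623046875), (100.08432006835938, 248.14352416992188), 22.683618545532227)
top tray_empty 0.72 ((587.9595336914062, -270.92547607421875), (100.98487854003906, 160.02908325195312), 1.970428466796875)
   med z 0.00384016323872427
top tray_full 0.77 ((438.0179748535156, -264.47259521484375), (157.98764038085938, 99.4421157836914), 87.34014892578125)
   med z 0.00486244130120328
top collar 214 ((574.7770385742188, 81.34259796142578), 25.48054313659668) [574.7481  81.4421] [0.0837 0.0868 0.0892]
top handle 44 [0.5194 0.2119 0.1421] 0.1573307850150445
side bench z -0.00030154416626015923
side fixture 0.66 ((541.361328125, 183.042236328125), (161.64181518554688, 353.46881103515625), 7.453092098236084)
side tray_empty 0.96 ((587.8990478515625, -272.4223937988281), (104.7845230102539, 161.62049865722656), 1.9558216333389282)
   med z 0.0030901198459468704
side tray_full 0.73 ((434.593994140625, -267.6425476074219), (161.41419982910156, 99.43415069580078), 87.94265747070312)
   med z 0.0035237255227800746
side collar 247 ((576.3220825195312, 82.2580795288086), 27.16762924194336) [573.7201  77.7184] [0.083  0.0846 0.0855]
side handle 111 [0.5193 0.2087 0.1309] 0.15571405339511313
fixture [0.5517 0.1393 0.003 ] 8.472128475337949e-05
clamp_hinge [0.5243 0.2112 0.0556] 0.0009045977418592312
clamp_handle [0.5226 0.208  0.1419] 0.0007310320498475082
collar_grip [0.5735 0.0746 0.0887] 0.004425467975940196
module_center [0.5668 0.1118 0.0284] 0.000730395372649507
tray_empty [ 0.5937 -0.2725 -0.0081] 0.005101188301380652
```

```bash
python3 -m inch '[[[-0.030,-0.012,0],[0,0,0],1],[[-0.050,-0.020,0],[0,0,0],1],[[-0.052,-0.021,0],[0,0,0],1],[[-0.052,-0.021,0],[0,0,0],1],[[-0.052,-0.021,0],[0,0,0],1]]'
python3 -m inch '[[[-0.052,-0.021,0],[0,0,0],1],[[-0.052,-0.021,0],[0,0,0],1],[[-0.052,-0.021,0],[0,0,0],1],[[-0.050,-0.020,0],[0,0,0],1],[[-0.035,-0.0146,0],[0,0,0],1]]'
python3 -m inch '[[[0,0,0],[0,0,-10.5],1],[[0,0,0],[0,0,-10.5],1],[[0,0,0],[0,0,-10.5],1],[[0,0,0],[0,0,-10.5],1],[[0,0,0],[0,0,-10.5],1]]'
python3 -m inch '[[[0,0,0],[0,0,-10.5],1],[[0,0,0],[0,0,-10.5],1],[[0,0,0],[0,0,0],1],[[0,0,0],[0,0,0],1],[[0,0,0],[0,0,0],1]]'
cat >> h.py <<'E'
np.set_printoptions(precision=4,suppress=True)
def go(x,y,z,yaw=None):
    s=state(); R=s["tool_rot"]; d=R.T@(np.array([x,y,z])-s["tool_pos"])
    print("t",s["time"],"pos",s["tool_pos"],"yaw",np.degrees(np.arctan2(R[1,0],R[0,0])),"tilt",R[:2,2],"q",s["joints"])
    print("shift tool",d,"F",s["force"],"M",s["wrist_torque"])
E
python3 -c "from h import *; go(.5755,.081,.057)"
```

```text
time: 2.82
tool_pos: [0.4059, 0.2756, 0.1923]
tool_rot: [[-0.892, 0.452, 0.001], [0.452, 0.892, 0.0], [-0.0, 0.001, -1.0]]
force: [1.8, 0.9, 0.6]
opening: 0.0851
grip_force: 0.0
time: 3.45
tool_pos: [0.577, 0.0789, 0.1918]
tool_rot: [[-0.891, 0.453, 0.0], [0.453, 0.891, -0.0], [-0.0, -0.0, -1.0]]
force: [0.1, 0.2, 0.0]
opening: 0.0851
grip_force: 0.0
time: 4.08
tool_pos: [0.5757, 0.081, 0.192]
tool_rot: [[-0.899, -0.438, -0.0], [-0.438, 0.899, 0.0], [0.0, 0.0, -1.0]]
force: [-0.9, 0.1, 0.1]
opening: 0.0852
grip_force: 0.0
time: 4.7
tool_pos: [0.5757, 0.081, 0.1921]
tool_rot: [[-0.688, -0.726, -0.0], [-0.726, 0.688, 0.0], [0.0, 0.0, -1.0]]
force: [0.1, 0.6, 0.3]
opening: 0.0856
grip_force: 0.0
t 4.7 pos [0.5757 0.081  0.1921] yaw -133.44305333269003 tilt [-0.0001  0.    ] q [ 0.0245  0.1975  0.2628  1.6362  0.     -0.7881]
shift tool [0.0001 0.0001 0.1351] F [0.0662 0.6273 0.3119] M [ 0.0177 -0.0207 -0.0078]
```

```bash
python3 -m inch '[[[0,0,0.04],[0,0,0],1],[[0,0,0.04],[0,0,0],1],[[0,0,0.03],[0,0,0],1],[[0,0,0.016],[0,0,0],1],[[0,0,0.008],[0,0,0],1]]'
python3 -m inch '[[[0,0,0],[0,0,0],0],[[0,0,0],[0,0,0],0],[[0,0,0],[0,0,0],0],[[0,0,0],[0,0,0],0],[[0,0,0],[0,0,0],0]]'
python3 -c "
from h import *; go(.5755,.081,.057)
im,d=grab_frame('side'); save('pics/g1.png',im,(200,130,330,260),4)"
```

```text
time: 5.32
tool_pos: [0.5755, 0.081, 0.0575]
tool_rot: [[-0.687, -0.727, -0.001], [-0.727, 0.687, -0.0], [0.001, 0.001, -1.0]]
force: [-0.1, -0.8, 0.2]
opening: 0.0855
grip_force: 0.0
time: 5.95
tool_pos: [0.5759, 0.081, 0.0584]
tool_rot: [[-0.687, -0.727, 0.0], [-0.727, 0.687, 0.0], [-0.0, -0.0, -1.0]]
force: [-0.2, -0.4, 0.4]
opening: 0.0003
grip_force: 0.0
t 5.95 pos [0.5759 0.081  0.0584] yaw -133.36102820804481 tilt [0.0005 0.    ] q [ 0.0245  0.2052  0.0058  1.371   0.     -0.7895]
shift tool [0.0003 0.0003 0.0014] F [-0.1698 -0.4157  0.4413] M [ 0.0138  0.0044 -0.0051]
```

View pics/g1.png

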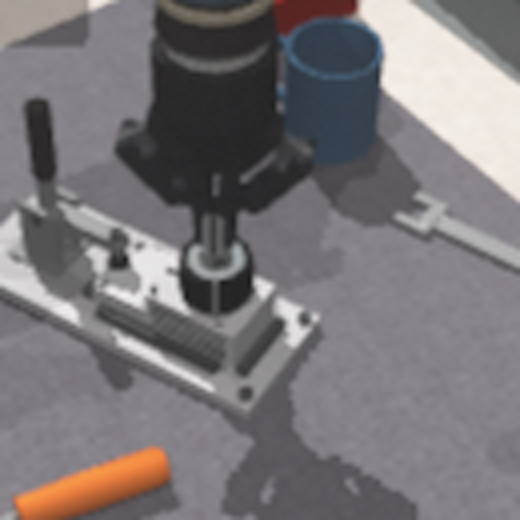

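The picture shows the fingers shut, seeming to end inside or behind the collar's rim at crop (217,265). They closed on nothing, so I'll compare the TCP projection with the picture and depth.

```bash
cat >> h.py <<'E'
def proj(cam,P):
    p=camera_params(cam); T=np.array(p["cam_to_world"]); c=T[:3,:3].T@(np.array(P)-T[:3,3])
    return np.array([p["cx"]+p["fx"]*c[0]/-c[2],p["cy"]-p["fy"]*c[1]/-c[2]])
E
python3 - <<'E'
from h import *
tp=state()["tool_pos"]
for z in(.0584,.084,.1,.13): print(z,proj("side",[tp[0],tp[1],z]),proj("top",[tp[0],tp[1],z]))
im,d=grab_frame("side"); print(camera_params("side").keys())
P=cloud("side",d)
for v in range(160,215,4): print(v,[(tuple(np.round(P[v,u],3))) for u in (248,254,260)])
it,dt=grab_frame("top")
a=np.hstack([cv2.resize(im[130:260,190:320],(390,390),interpolation=2),cv2.resize(it[150:230,190:270],(390,390),interpolation=2)])
save("pics/g2.png",a)
E
```

```text
0.0584 [253.1624 200.9283] [237.9525 194.6924]
0.084 [253.1305 194.504 ] [237.8237 193.1626]
0.1 [253.1099 190.3648] [237.741  192.1799]
0.13 [253.07  182.333] [237.581  190.2796]
dict_keys(['fx', 'fy', 'cx', 'cy', 'cam_to_world'])
160 [(np.float64(0.545), np.float64(0.057), np.float64(0.24)), (np.float64(0.556), np.float64(0.048), np.float64(0.241)), (np.float64(0.57), np.float64(0.044), np.float64(0.237))]
164 [(np.float64(0.559), np.float64(0.078), np.float64(0.205)), (np.float64(0.556), np.float64(0.049), np.float64(0.228)), (np.float64(0.581), np.float64(0.058), np.float64(0.208))]
168 [(np.float64(0.556), np.float64(0.073), np.float64(0.197)), (np.float64(0.571), np.float64(0.069), np.float64(0.192)), (np.float64(0.581), np.float64(0.059), np.float64(0.194))]
172 [(np.float64(0.556), np.float64(0.074), np.float64(0.183)), (np.float64(0.571), np.float64(0.069), np.float64(0.178)), (np.float64(0.581), np.float64(0.059), np.float64(0.181))]
176 [(np.float64(0.556), np.float64(0.074), np.float64(0.169)), (np.float64(0.569), np.float64(0.066), np.float64(0.168)), (np.float64(0.591),
[... 972 characters left out ...]
np.float64(0.073), np.float64(0.083)), (np.float64(0.566), np.float64(0.064), np.float64(0.084)), (np.float64(0.582), np.float64(0.059), np.float64(0.078))]
204 [(np.float64(0.553), np.float64(0.072), np.float64(0.069)), (np.float64(0.562), np.float64(0.058), np.float64(0.076)), (np.float64(0.582), np.float64(0.058), np.float64(0.063))]
208 [(np.float64(0.554), np.float64(0.074), np.float64(0.05)), (np.float64(0.565), np.float64(0.061), np.float64(0.055)), (np.float64(0.581), np.float64(0.057), np.float64(0.048))]
212 [(np.float64(0.551), np.float64(0.07), np.float64(0.039)), (np.float64(0.559), np.float64(0.054), np.float64(0.049)), (np.float64(0.575), np.float64(0.047), np.float64(0.045))]
```

View pics/g2.png

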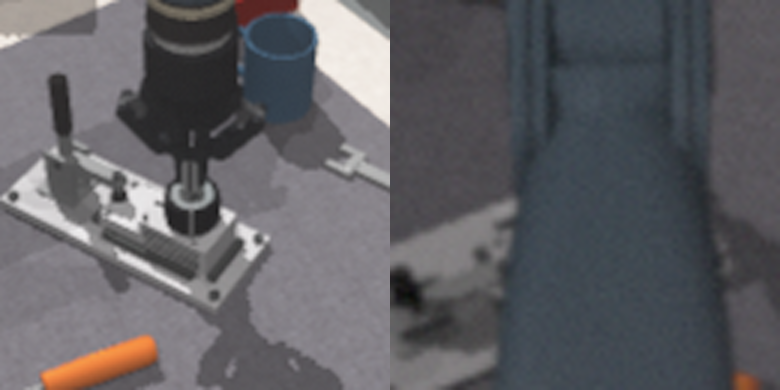

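The side picture shows the shut finger tips above the glass, at image row ≈194 (z≈0.10 by depth). The reported TCP z is 0.058, so the reported tool point is off from the real tip. I'll measure that offset.

```bash
cat > tip.py <<'E'
from h import *
s=state(); tp=s["tool_pos"]; im,d=grab_frame("side"); P=cloud("side",d); ok=d>0
m=ok&(np.hypot(P[...,0]-tp[0],P[...,1]-tp[1])<.03)&(P[...,2]>.088)&(P[...,2]<tp[2]+.12)
for v in range(150,204,2):
    k=m[v]; 
    if k.any(): print(v,k.sum(),P[v][k].mean(0),np.ptp(P[v][k][:,0]))
print("tcp",tp,s["opening"])
E
python3 -m inch '[[[0,0,-0.03],[0,0,0],0],[[0,0,-0.03],[0,0,0],0],[[0,0,0],[0,0,0],0],[[0,0,0],[0,0,0],0],[[0,0,0],[0,0,0],0]]'
python3 tip.py; python3 -c "
from h import *
im,d=grab_frame('side'); save('pics/g3.png',im,(200,110,310,220),5)"
```

```text
time: 6.72
tool_pos: [0.5746, 0.081, 0.1163]
tool_rot: [[-0.687, -0.727, -0.003], [-0.727, 0.687, -0.0], [0.002, 0.002, -1.0]]
force: [-0.4, 0.4, 0.1]
opening: 0.0
grip_force: 0.0
154 7 [0.5621 0.0888 0.2273] 0.016505239463214805
156 16 [0.566  0.0786 0.2262] 0.04916541157706178
158 20 [0.5692 0.0774 0.2191] 0.04853973814412382
160 23 [0.5689 0.0731 0.216 ] 0.04412650322170475
162 22 [0.5674 0.0752 0.2089] 0.03826205960030882
164 23 [0.5675 0.0733 0.2037] 0.04023159531467835
166 15 [0.5706 0.0686 0.199 ] 0.02699287111185167
168 12 [0.5694 0.074  0.189 ] 0.02300956082760608
170 12 [0.5695 0.0741 0.1822] 0.024725627813339868
172 12 [0.5696 0.0744 0.1752] 0.025737591488634526
174 11 [0.5683 0.0747 0.1687] 0.0191592532866125
176 7 [0.5696 0.0723 0.163 ] 0.0137171640059921
178 2 [0.5699 0.0706 0.1572] 0.0021940639743576185
tcp [0.5746 0.081  0.1163] 3.702415570772335e-05
```

View pics/g3.png

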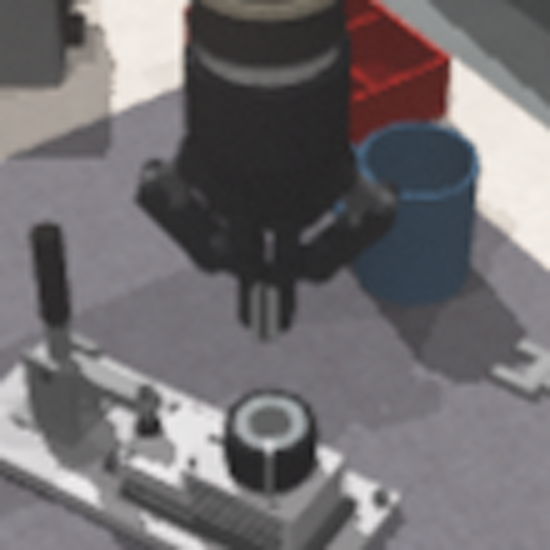

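The tips show at crop (265,338), which is row ≈178, or z≈0.157 with the TCP reported at 0.116. So the real finger end is about 40 mm behind the reported TCP, and I'll correct for that: target reported z ≈ 0.014.

```bash
python3 -m inch '[[[0,0,0],[0,0,0],1],[[0,0,0],[0,0,0],1],[[0,0,0],[0,0,0],1],[[0,0,0],[0,0,0],1],[[0,0,0],[0,0,0],1]]'
python3 -m inch '[[[0,0,0.03],[0,0,0],1],[[0,0,0.03],[0,0,0],1],[[0,0,0.02],[0,0,0],1],[[0,0,0.01],[0,0,0],1],[[0,0,0.006],[0,0,0],1]]'
python3 -m inch '[[[0,0,0.004],[0,0,0],1],[[0,0,0.002],[0,0,0],1],[[0,0,0.002],[0,0,0],1],[[0,0,0],[0,0,0],1],[[0,0,0],[0,0,0],1]]'
python3 -m inch '[[[0,0,0],[0,0,0],0],[[0,0,0],[0,0,0],0],[[0,0,0],[0,0,0],0],[[0,0,0],[0,0,0],0],[[0,0,0],[0,0,0],0]]'
python3 -c "
from h import *; go(.5755,.081,.014)
im,d=grab_frame('side'); save('pics/g4.png',im,(200,110,310,220),5)"
```

```text
time: 7.45
tool_pos: [0.5758, 0.081, 0.1182]
tool_rot: [[-0.687, -0.727, 0.0], [-0.727, 0.687, -0.0], [-0.0, -0.0, -1.0]]
force: [-0.7, 0.7, 0.7]
opening: 0.0851
grip_force: 0.0
time: 8.07
tool_pos: [0.5758, 0.081, 0.022]
tool_rot: [[-0.687, -0.727, 0.0], [-0.727, 0.687, 0.0], [-0.0, -0.0, -1.0]]
force: [-0.1, -0.3, 0.5]
opening: 0.0848
grip_force: 0.0
time: 8.7
tool_pos: [0.5759, 0.081, 0.0143]
tool_rot: [[-0.687, -0.727, 0.0], [-0.727, 0.687, -0.0], [-0.0, -0.0, -1.0]]
force: [0.5, 1.2, -0.1]
opening: 0.0854
grip_force: 0.0
time: 9.32
tool_pos: [0.5762, 0.0808, 0.0146]
tool_rot: [[-0.687, -0.727, 0.001], [-0.727, 0.687, -0.0], [-0.0, -0.001, -1.0]]
force: [0.3, -1.0, 2.3]
opening: 0.0487
grip_force: 62.6
t 9.325 pos [0.5762 0.0808 0.0146] yaw -133.36439195993825 tilt [ 0.001  -0.0003] q [ 0.0244  0.2273 -0.0569  1.2856 -0.0004 -0.7896]
shift tool [0.0004 0.0006 0.0006] F [ 0.2717 -1.0248  2.297 ] M [-0.1827 -0.1096  0.0358]
```

View pics/g4.png

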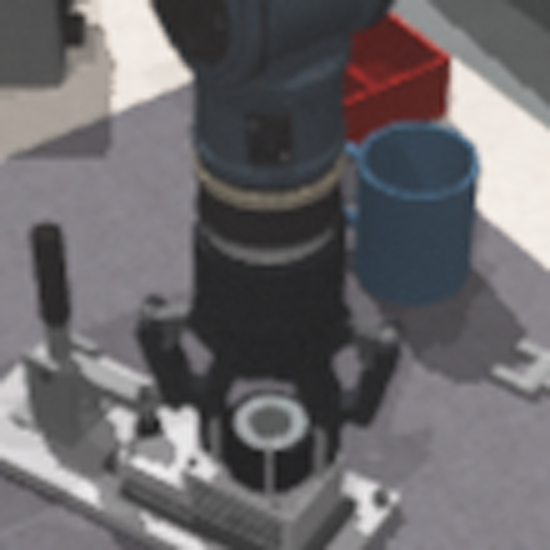

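The collar is gripped: opening 48.7 mm, 63 N, rib at crop (270,470). Now turning clockwise, which is + about tool z.

```bash
python3 -m inch '[[[0,0,0],[0,0,5],0],[[0,0,0],[0,0,9],0],[[0,0,0],[0,0,9],0],[[0,0,0],[0,0,9],0],[[0,0,0],[0,0,9],0]]'
python3 -c "from h import *; go(.5755,.081,.014)"
python3 -m inch '[[[0,0,0],[0,0,9],0],[[0,0,0],[0,0,9],0],[[0,0,0],[0,0,9],0],[[0,0,0],[0,0,9],0],[[0,0,0],[0,0,9],0]]'
python3 -c "
from h import *; go(.5755,.081,.014)"
```

```text
time: 10.0
tool_pos: [0.5756, 0.082, 0.0146]
tool_rot: [[-0.996, -0.095, -0.0], [-0.095, 0.996, 0.002], [-0.0, 0.002, -1.0]]
force: [-2.1, 2.4, 4.6]
opening: 0.0483
grip_force: 62.9
t 10.0 pos [0.5756 0.082  0.0146] yaw -174.57343613623814 tilt [-0.      0.0017] q [ 0.0252  0.2271 -0.0571  1.2866  0.0017 -0.0696]
shift tool [ 0.0002 -0.001   0.0006] F [-2.099   2.4114  4.5618] M [0.2145 0.2436 0.2713]
time: 10.62
tool_pos: [0.5759, 0.0833, 0.0147]
tool_rot: [[-0.771, 0.636, 0.001], [0.636, 0.771, 0.004], [0.002, 0.004, -1.0]]
force: [0.6, 5.3, 3.2]
opening: 0.0484
grip_force: 62.8
t 10.625 pos [0.5759 0.0833 0.0147] yaw 140.47030062384334 tilt [0.0006 0.0041] q [ 0.0259  0.2272 -0.0569  1.2859  0.0041  0.7158]
shift tool [-0.0012 -0.002   0.0006] F [0.619  5.3364 3.234 ] M [0.6711 0.0514 0.211 ]
```

```bash
python3 -m inch '[[[0.001,0.001,0],[0,0,8],0],[[0,0.0005,0],[0,0,8],0],[[0,0,0],[0,0,8],0],[[0,0,0],[0,0,5],0],[[0,0,0],[0,0,0],0]]'
python3 -c "from h import *; go(.5755,.081,.014)"
python3 -m inch '[[[0,0,0],[0,0,4],0],[[0,0,0],[0,0,4],0],[[0,0,0],[0,0,2],0],[[0,0,0],[0,0,0],0],[[0,0,0],[0,0,0],0]]'
python3 -c "
from h import *; go(.5755,.081,.014)
im,d=grab_frame('side'); save('pics/g5.png',im,(200,110,310,220),5)"
```

```text
time: 11.25
tool_pos: [0.5765, 0.0838, 0.0146]
tool_rot: [[-0.37, 0.929, 0.001], [0.929, 0.37, 0.002], [0.001, 0.002, -1.0]]
force: [0.6, 1.6, 3.9]
opening: 0.0483
grip_force: 62.8
t 11.25 pos [0.5765 0.0838 0.0146] yaw 111.70971232619414 tilt [0.0012 0.0019] q [ 0.028   0.2285 -0.0554  1.2856  0.0019  1.2199]
shift tool [-0.0022 -0.002   0.0006] F [0.5595 1.5681 3.9151] M [ 0.4312 -0.0592 -0.1338]
time: 11.88
tool_pos: [0.5761, 0.0835, 0.0146]
tool_rot: [[-0.208, 0.978, 0.0], [0.978, 0.208, 0.001], [0.0, 0.001, -1.0]]
force: [-0.7, 1.9, 5.4]
opening: 0.0488
grip_force: 63.0
t 11.875 pos [0.5761 0.0835 0.0146] yaw 101.98395384049572 tilt [0.0005 0.0006] q [ 0.0284  0.2283 -0.0556  1.2863  0.0005  1.39  ]
shift tool [-0.0023 -0.0011  0.0006] F [-0.6779  1.9476  5.4454] M [0.2451 0.2047 2.223 ]
```

View pics/g5.png

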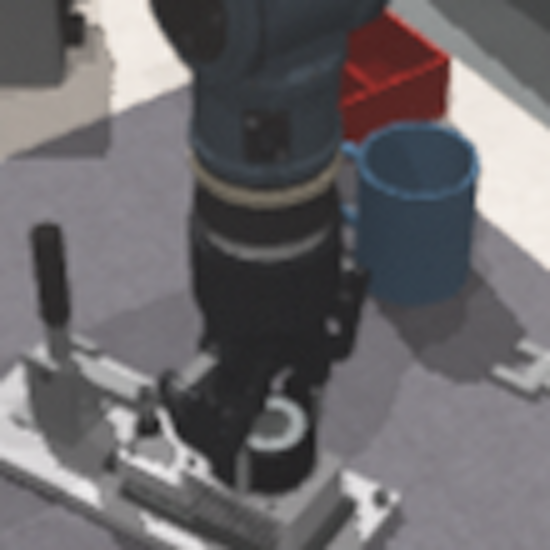

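Torque about the axis rose to 2.2 N m after about 125° of turn, so the collar is at its hard stop. The rib has gone out of view to the far side. Now release, rise, and go to the clamp handle.

```bash
python3 -m inch '[[[0,0,0],[0,0,-1],0],[[0,0,0],[0,0,-1],0],[[0,0,0],[0,0,0],1],[[0,0,0],[0,0,0],1],[[0,0,0],[0,0,0],1]]'
python3 -m inch '[[[0,0,0],[0,0,0],1],[[0,0,-0.01],[0,0,0],1],[[0,0,-0.025],[0,0,0],1],[[0,0,-0.025],[0,0,0],1],[[0,0,-0.01],[0,0,0],1]]'
python3 -m inch '[[[0,0,0],[0,0,-4.3],0],[[0,0,0],[0,0,-4.3],0],[[0,0,0],[0,0,0],0],[[0,0,0],[0,0,0],0],[[0,0,0],[0,0,0],0]]'
python3 -c "
from h import *; go(.5397,.1714,.082)
im,d=grab_frame('side'); save('pics/g6.png',im,(200,110,310,220),5)"
```

```text
time: 12.55
tool_pos: [0.5754, 0.0823, 0.0134]
tool_rot: [[-0.235, 0.972, -0.001], [0.972, 0.235, -0.0], [-0.0, -0.001, -1.0]]
force: [0.6, 0.0, -0.8]
opening: 0.0852
grip_force: 0.0
time: 13.18
tool_pos: [0.5776, 0.0828, 0.087]
tool_rot: [[-0.236, 0.972, 0.004], [0.972, 0.236, 0.0], [-0.001, 0.004, -1.0]]
force: [-0.2, -0.9, -0.2]
opening: 0.0854
grip_force: 0.0
time: 13.8
tool_pos: [0.5758, 0.0828, 0.0839]
tool_rot: [[-0.378, 0.926, -0.0], [0.926, 0.378, 0.0], [0.0, -0.0, -1.0]]
force: [0.4, -0.5, 0.6]
opening: -0.0002
grip_force: 0.0
t 13.8 pos [0.5758 0.0828 0.0839] yaw 112.20727997876168 tilt [-0.0004  0.    ] q [0.0275 0.1981 0.0486 1.4217 0.     1.2107]
shift tool [0.0957 0.0001 0.0019] F [ 0.389  -0.521   0.5804] M [-0.0641  0.0227 -0.0015]
```

View pics/g6.png

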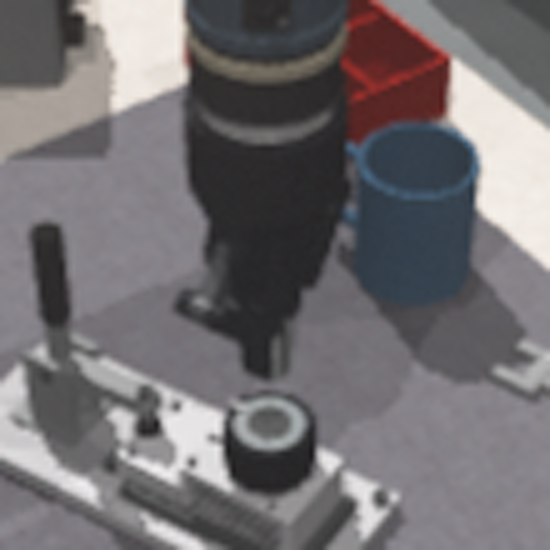

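The collar's rib now shows at crop (233,403), pointing at the fixture's +y side, so it is locked. Now pushing the handle.

```bash
python3 -m inch '[[[0.02,0,0],[0,0,0],0],[[0.03,0,0.002],[0,0,0],0],[[0.03,0,0],[0,0,0],0],[[0.016,0,0],[0,0,0],0],[[0.01,0,0],[0,0,0],0]]'
python3 -m inch '[[[0.01,0,0],[0,0,0],0],[[0.01,0,0],[0,0,0],0],[[0.01,0,0],[0,0,0],0],[[0.01,0,0],[0,0,0],0],[[0.01,0,0],[0,0,0],0]]'
python3 -c "
from h import *; go(.5397,.1714,.082)
im,d=grab_frame('side'); save('pics/g7.png',im,(170,110,280,220),5)"
```

```text
time: 14.48
tool_pos: [0.5354, 0.182, 0.0822]
tool_rot: [[-0.38, 0.925, 0.0], [0.925, 0.38, -0.0], [-0.0, 0.0, -1.0]]
force: [0.1, 1.1, -0.3]
opening: 0.0002
grip_force: 0.0
time: 15.1
tool_pos: [0.5167, 0.2274, 0.0817]
tool_rot: [[-0.378, 0.926, -0.001], [0.926, 0.378, 0.0], [0.0, -0.0, -1.0]]
force: [-0.1, -2.4, -0.4]
opening: 0.0002
grip_force: 0.8
t 15.1 pos [0.5167 0.2274 0.0817] yaw 112.19864953882742 tilt [-0.0006  0.    ] q [ 0.2957  0.1543 -0.0055  1.4115  0.0002  1.4791]
shift tool [-0.0606  0.0002 -0.0003] F [-0.0598 -2.4272 -0.3796] M [-0.3769 -0.1354  0.0511]
```

View pics/g7.png

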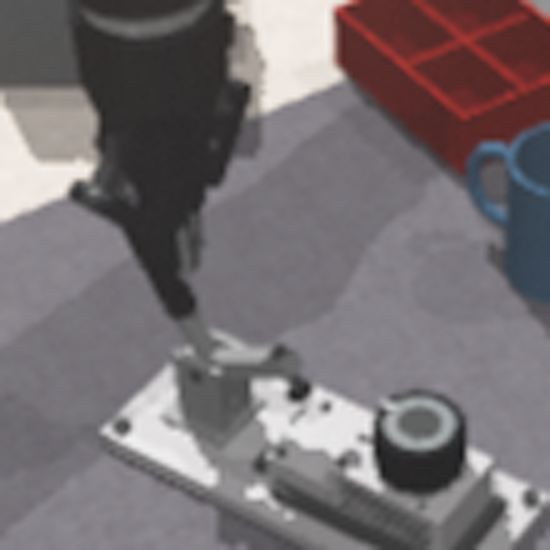

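The handle leans away at crop (165,270) and the arm is lifting at (290,365). I continue past the snap point.

```bash
python3 -m inch '[[[0.012,0,0],[0,0,0],0],[[0.012,0,0],[0,0,0],0],[[0.012,0,0],[0,0,0],0],[[0.01,0,0],[0,0,0],0],[[0,0,0],[0,0,0],0]]'
python3 -m inch '[[[0,0,-0.02],[0,0,0],0],[[0,0,-0.04],[0,0,0],0],[[0,0,-0.04],[0,0,0],0],[[0,0,0],[0,0,0],1],[[0,0,0],[0,0,0],1]]'
python3 -c "
from h import *; go(.5758,.0828,.2)
im,d=grab_frame('side'); save('pics/g8.png',im,(170,110,280,220),5)"
```

```text
time: 15.78
tool_pos: [0.4991, 0.2707, 0.0821]
tool_rot: [[-0.38, 0.925, -0.0], [0.925, 0.38, 0.0], [0.0, 0.0, -1.0]]
force: [0.5, -0.3, 0.2]
opening: -0.0001
grip_force: 0.0
time: 16.4
tool_pos: [0.4996, 0.2695, 0.1818]
tool_rot: [[-0.378, 0.926, -0.0], [0.926, 0.378, -0.0], [-0.0, -0.0, -1.0]]
force: [0.1, -1.0, 0.1]
opening: 0.0358
grip_force: 0.0
t 16.4 pos [0.4996 0.2695 0.1818] yaw 112.21752909938245 tilt [-0.     -0.0002] q [ 0.3766  0.1581  0.1976  1.6103 -0.0002  1.5596]
shift tool [-0.2016 -0.0001 -0.0182] F [ 0.1172 -0.9529  0.1236] M [-0.0279 -0.014   0.02  ]
```

View pics/g8.png

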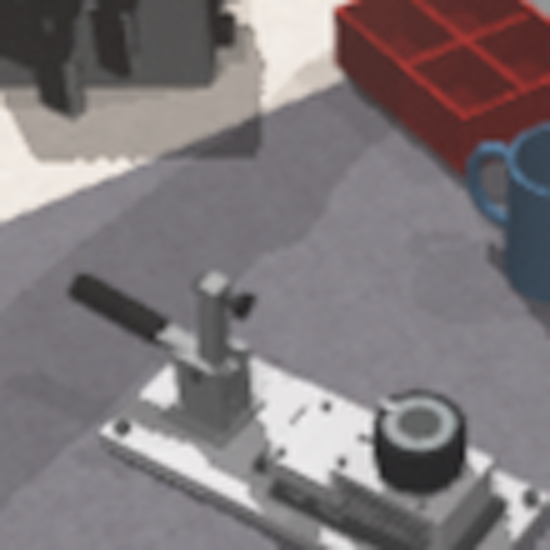

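The clamp is fully open: the handle lies level at crop (120,305), the arm is upright at (212,320), and the rib is still at the +y mark (388,405). All ten pictures are used, so I check with numbers from here. Back to the collar, grip and lift.

```bash
python3 -m inch '[[[-0.03,0,0],[0,0,0],1],[[-0.05,0,0],[0,0,0],1],[[-0.05,0,0],[0,0,0],1],[[-0.045,0,0],[0,0,0],1],[[-0.0265,0,0],[0,0,0],1]]'
python3 -m inch '[[[0,0,0.04],[0,0,0],1],[[0,0,0.05],[0,0,0],1],[[0,0,0.04],[0,0,0],1],[[0,0,0.02],[0,0,0],1],[[0,0,0.012],[0,0,0],1]]'
python3 -m inch '[[[0,0,0.005],[0,0,0],1],[[0,0,0.0015],[0,0,0],1],[[0,0,0],[0,0,0],1],[[0,0,0],[0,0,0],0],[[0,0,0],[0,0,0],0]]'
python3 -m inch '[[[0,0,0],[0,0,0],0],[[0,0,0],[0,0,0],0],[[0,0,0],[0,0,0],0],[[0,0,0],[0,0,0],0],[[0,0,0],[0,0,0],0]]'
python3 -c "from h import *; go(.576,.083,.013)"
```

```text
time: 17.08
tool_pos: [0.5752, 0.0809, 0.1797]
tool_rot: [[-0.376, 0.926, -0.004], [0.926, 0.376, -0.0], [0.001, -0.004, -1.0]]
force: [0.3, 0.1, -0.6]
opening: 0.0854
grip_force: 0.0
time: 17.7
tool_pos: [0.573, 0.083, 0.0165]
tool_rot: [[-0.378, 0.926, -0.006], [0.926, 0.378, -0.0], [0.002, -0.005, -1.0]]
force: [0.5, 0.1, 0.7]
opening: 0.0854
grip_force: 0.0
time: 18.32
tool_pos: [0.5763, 0.0832, 0.0143]
tool_rot: [[-0.379, 0.926, 0.001], [0.926, 0.379, 0.0], [-0.0, 0.001, -1.0]]
force: [-0.5, -0.2, -0.9]
opening: 0.0517
grip_force: 0.0
time: 18.95
tool_pos: [0.5761, 0.0831, 0.0146]
tool_rot: [[-0.379, 0.926, 0.001], [0.926, 0.379, -0.0], [-0.001, 0.001, -1.0]]
force: [-2.8, -0.6, 6.8]
opening: 0.0484
grip_force: 62.6
t 18.95 pos [0.5761 0.0831 0.0146] yaw 112.2461259309251 tilt [ 0.0009 -0.0002] q [ 0.0283  0.228  -0.0562  1.2858 -0.0002  1.2108]
shift tool [-0.0001 -0.0001  0.0016] F [-2.8428 -0.5647  6.787 ] M [-0.1037  0.472   0.0302]
```

```bash
python3 -m inch '[[[0,0,-0.003],[0,0,0],0],[[0,0,-0.005],[0,0,0],0],[[0,0,-0.006],[0,0,0],0],[[0,0,-0.006],[0,0,0],0],[[0,0,0],[0,0,0],0]]'
python3 -m inch '[[[0,0,-0.015],[0,0,0],0],[[0,0,-0.025],[0,0,0],0],[[0,0,-0.025],[0,0,0],0],[[0,0,-0.015],[0,0,0],0],[[0,0,0],[0,0,0],0]]'
python3 - <<'E'
from h import *
go(.589,-.2995,.1); s=state(); tp=s["tool_pos"]
for c in("side","top"):
    im,d=grab_frame(c); P=cloud(c,d)
    m=(d>0)&(np.hypot(P[...,0]-tp[0],P[...,1]-tp[1])<.11)&(P[...,1]>tp[1]-.09)&(abs(P[...,2]-.118)<.012)
    print(c,m.sum(),P[m].mean(0) if m.any() else "")
    for n in("module_center","collar_grip"):
        print(n,[(np.round(q["position"],1),round(q["confidence"],2)) for q in pinpoint(c,n)[:2]])
    print(proj(c,[tp[0],tp[1],tp[2]+.0604]))
E
```

```text
time: 19.58
tool_pos: [0.5759, 0.0831, 0.0343]
tool_rot: [[-0.378, 0.926, 0.0], [0.926, 0.378, -0.0], [-0.0, 0.0, -1.0]]
force: [-0.5, 1.0, -5.0]
opening: 0.0484
grip_force: 63.0
time: 20.2
tool_pos: [0.5771, 0.0832, 0.1158]
tool_rot: [[-0.378, 0.926, 0.004], [0.926, 0.378, 0.0], [-0.001, 0.004, -1.0]]
force: [0.5, -0.7, -5.8]
opening: 0.0488
grip_force: 63.2
t 20.2 pos [0.5771 0.0832 0.1158] yaw 112.2400052136288 tilt [0.0038 0.0001] q [ 0.0283  0.1905  0.1032  1.4797 -0.      1.2109]
shift tool [-0.3587 -0.1339  0.0158] F [ 0.5006 -0.7267 -5.7667] M [-0.0293 -0.0227  0.0275]
side 210 [0.5516 0.0881 0.1216]
module_center [(array([245.4, 179.9]), 0.57), (array([344.1, 239.7]), 0.48)]
collar_grip [(array([254.1, 169. ]), 0.87)]
[252.9231 168.5335]
top 22 [0.5592 0.1632 0.1267]
module_center []
collar_grip []
[236.5463 186.746 ]
```

```bash
python3 -m inch '[[[0,0,0],[0,0,3],0],[[0,0,0],[0,0,5],0],[[0,0,0],[0,0,5],0],[[0,0,0],[0,0,5],0],[[0,0,0],[0,0,2.2],0]]'
python3 -m inch '[[[-0.010,0,0],[0,0,0],0],[[-0.025,0,0],[0,0,0],0],[[-0.035,0,0],[0,0,0],0],[[-0.040,0,0],[0,0,0],0],[[-0.040,0,0],[0,0,0],0]]'
python3 -m inch '[[[-0.040,0,0],[0,0,0],0],[[-0.040,0,0],[0,0,0],0],[[-0.040,0,0],[0,0,0],0],[[-0.035,0,0],[0,0,0],0],[[-0.030,0,0],[0,0,0],0]]'
python3 -m inch '[[[-0.022,0,0],[0,0,0],0],[[-0.014,0,0],[0,0,0],0],[[-0.008,0,0],[0,0,0],0],[[0,0,0],[0,0,0],0],[[0,0,0],[0,0,0],0]]'
python3 - <<'E'
from h import *
go(.5915,-.2975,.0066)
tp=state()["tool_pos"]
for c in("side","top"):
    im,d=grab_frame(c)
    for n in("tray_empty","module_center"): print(c,n,[(np.round(q["position"],1),round(q["confidence"],2),at_z(c,q["position"],0 if n[0]=="t" else .132)) for q in pinpoint(c,n)[:2]])
    P=cloud(c,d); X,Y,Z=P[...,0],P[...,1],P[...,2]
    for lo,hi in((.145,.156),(.128,.137)):
        m=(d>0)&(abs(X-.59)<.08)&(abs(Y+.28)<.1)&(Z>lo)&(Z<hi); W=P[m]
        if len(W)>5: print(c,lo,len(W),np.median(Z[m]),cv2.minAreaRect((W[:,:2]*1000).astype(np.float32)))
E
```

```text
time: 21.12
tool_pos: [0.5752, 0.0832, 0.1127]
tool_rot: [[-0.034, 0.999, -0.002], [0.999, 0.034, -0.0], [0.0, -0.002, -1.0]]
force: [1.5, -0.4, -4.8]
opening: 0.0483
grip_force: 63.2
time: 21.75
tool_pos: [0.5807, -0.0685, 0.1132]
tool_rot: [[-0.036, 0.999, -0.001], [0.999, 0.036, -0.0], [-0.0, -0.001, -1.0]]
force: [0.0, 0.1, -4.1]
opening: 0.0483
grip_force: 63.1
time: 22.38
tool_pos: [0.587, -0.2538, 0.1129]
tool_rot: [[-0.035, 0.999, -0.001], [0.999, 0.035, -0.0], [-0.0, -0.001, -1.0]]
force: [0.1, 0.4, -4.1]
opening: 0.0485
grip_force: 63.1
time: 23.0
tool_pos: [0.5894, -0.2945, 0.1137]
tool_rot: [[-0.037, 0.999, -0.0], [0.999, 0.037, 0.001], [0.001, -0.0, -1.0]]
force: [-0.5, -0.1, -4.8]
opening: 0.0487
grip_force: 63.1
t 23.0 pos [ 0.5894 -0.2945  0.1137] yaw 92.10399140459847 tilt [-0.      0.0007] q [-0.5654  0.4001  0.3556  1.5267  0.0005  0.9687]
shift tool [-0.0031  0.002   0.1071] F [-0.5079 -0.1456 -4.7579] M [ 0.0263 -0.057   0.0308]
side tray_empty [(array([346.6, 309.6]), 0.86, array([ 0.5872, -0.2766,  0.    ]))]
side module_center [(array([354.9, 279.5]), 0.57, array([ 0.5824, -0.2719,  0.132 ]))]
side 0.145 262 0.14755586166459 ((587.0260620117188, -291.37530517578125), (56.74479675292969, 74.53972625732422), 1.6413830518722534)
side 0.128 493 0.12998798355765906 ((587.46923828125, -268.22088623046875), (120.90377044677734, 56.71928787231445), 89.7759017944336)
top tray_empty [(array([347.7, 196.9]), 0.6, array([ 0.5805, -0.2725,  0.    ]))]
top module_center [(array([354.4, 187.6]), 0.65, array([ 0.5846, -0.2653,  0.132 ]))]
top 0.145 103 0.14869474057842158 ((587.52001953125, -266.9843444824219), (25.108625411987305, 52.25228500366211), 89.86438751220703)
top 0.128 231 0.13101993761950137 ((586.7056274414062, -235.15625), (56.54007339477539, 54.541404724121094), 2.8182132244110107)
```

```bash
python3 -m inch '[[[-0.003,0.002,0.012],[0,0,0],0],[[0,0,0.025],[0,0,0],0],[[0,0,0.025],[0,0,0],0],[[0,0,0.018],[0,0,0],0],[[0,0,0.010],[0,0,0],0]]'
python3 -m inch '[[[0,0,0.005],[0,0,0],0],[[0,0,0.003],[0,0,0],0],[[0,0,0.002],[0,0,0],0],[[0,0,0],[0,0,0],0],[[0,0,0],[0,0,0],0]]'
python3 -c "from h import *; go(.5915,-.2975,.0066)"
```

```text
time: 23.92
tool_pos: [0.5904, -0.2979, 0.0215]
tool_rot: [[-0.035, 0.999, -0.002], [0.999, 0.036, 0.001], [0.002, -0.002, -1.0]]
force: [-1.1, 0.3, -4.6]
opening: 0.0485
grip_force: 63.1
time: 24.55
tool_pos: [0.5917, -0.2987, 0.0142]
tool_rot: [[-0.036, 0.999, 0.001], [0.999, 0.036, -0.0], [-0.001, 0.001, -1.0]]
force: [-0.8, 1.8, -4.8]
opening: 0.0484
grip_force: 63.1
t 24.55 pos [ 0.5917 -0.2987  0.0142] yaw 92.03953494584417 tilt [ 0.0008 -0.0005] q [-0.5686  0.4343  0.2021  1.3377  0.      0.9666]
shift tool [ 0.0012 -0.0001  0.0076] F [-0.848   1.8103 -4.817 ] M [ 0.041   0.0326 -0.0525]
```

```bash
python3 -m inch '[[[0,0,0.002],[0,0,0],0],[[0,0,0.0015],[0,0,0],0],[[0,0,0.001],[0,0,0],0],[[0,0,0],[0,0,0],0],[[0,0,0],[0,0,0],0]]'
python3 -m inch '[[[0,0,0.001],[0,0,0],0],[[0,0,0.001],[0,0,0],0],[[0,0,0],[0,0,0],0],[[0,0,0],[0,0,0],0],[[0,0,0],[0,0,0],0]]'
python3 -c "from h import *; go(.5915,-.2975,.0066)"
```

```text
time: 25.18
tool_pos: [0.5914, -0.2985, 0.0091]
tool_rot: [[-0.036, 0.999, -0.0], [0.999, 0.036, 0.0], [0.0, -0.0, -1.0]]
force: [-0.2, -0.2, -5.1]
opening: 0.0486
grip_force: 63.1
time: 25.8
tool_pos: [0.5914, -0.2985, 0.0072]
tool_rot: [[-0.036, 0.999, 0.0], [0.999, 0.036, -0.0], [-0.0, 0.0, -1.0]]
force: [-0.6, -0.3, -4.8]
opening: 0.0482
grip_force: 63.1
t 25.8 pos [ 0.5914 -0.2985  0.0072] yaw 92.04228637130352 tilt [ 0.0001 -0.0001] q [-0.5685  0.438   0.1929  1.3255  0.      0.9666]
shift tool [0.001  0.0001 0.0006] F [-0.5795 -0.3052 -4.7596] M [-0.005  -0.0167  0.0175]
```

Still hanging; going down by small steps until the floor carries it.

```bash
for i in 1; do python3 -m inch '[[[0,0,0.001],[0,0,0],0],[[0,0,0],[0,0,0],0],[[0,0,0],[0,0,0],0],[[0,0,0.0005],[0,0,0],0],[[0,0,0],[0,0,0],0]]'; done
python3 -c "from h import *; go(.5915,-.2975,.0066)"
```

```text
time: 26.42
tool_pos: [0.5915, -0.2986, 0.0067]
tool_rot: [[-0.036, 0.999, 0.001], [0.999, 0.036, -0.001], [-0.001, 0.001, -1.0]]
force: [-2.1, 0.3, 2.1]
opening: 0.0484
grip_force: 63.3
t 26.425 pos [ 0.5915 -0.2986  0.0067] yaw 92.04285749559487 tilt [ 0.0006 -0.0006] q [-0.5686  0.4379  0.1917  1.3238 -0.0002  0.9666]
shift tool [0.0011 0.     0.0001] F [-2.0685  0.281   2.0648] M [ 0.2825  0.5067 -0.0625]
```

Force reversed from −4.8 to +2.1 N, so the head rests on the tray floor. Release, rise and check.

```bash
python3 -m inch '[[[0,0,0],[0,0,0],0],[[0,0,0],[0,0,0],0],[[0,0,0],[0,0,0],1],[[0,0,0],[0,0,0],1],[[0,0,0],[0,0,0],1]]'
python3 -m inch '[[[0,0,0],[0,0,0],1],[[0,0,0],[0,0,0],1],[[0,0,-0.01],[0,0,0],1],[[0,0,-0.03],[0,0,0],1],[[0,0,-0.05],[0,0,0],1]]'
python3 -m inch '[[[0,0,-0.05],[0,0,0],1],[[0,0,-0.03],[0,0,0],1],[[0.03,0,0],[0,0,0],1],[[0.06,0,0],[0,0,0],1],[[0.06,0,0],[0,0,0],1]]'
python3 -m inch '[[[0.06,0,0],[0,0,0],1],[[0.06,0,0],[0,0,0],1],[[0.06,0,0],[0,0,0],1],[[0,0,0],[0,0,0],1],[[0,0,0],[0,0,0],1]]'
python3 - <<'E'
from h import *
go(.5915,-.2975,.0066)
for c in("side","top"):
    im,d=grab_frame(c); np.savez(c+"1.npz",im=im,d=d)
    P=cloud(c,d); X,Y,Z=P[...,0],P[...,1],P[...,2]
    for lo,hi in((.036,.048),(.020,.029),(.07,.082)):
        m=(d>0)&(abs(X-.59)<.06)&(abs(Y+.28)<.09)&(Z>lo)&(Z<hi); W=P[m]
        if len(W)>5: print(c,lo,len(W),np.median(Z[m]),cv2.minAreaRect((W[:,:2]*1000).astype(np.float32)))
    for lo,hi in((.036,.048),(.020,.029)): # flatness
        m=(d>0)&(abs(X-.59)<.024)&(abs(Y+.28)<.09)&(Z>lo)&(Z<hi); W=P[m]
        if len(W)>30: print(" slope",np.linalg.lstsq(np.c_[W[:,:2]-W[:,:2].mean(0),np.ones(len(W))],W[:,2],rcond=None)[0])
    # rib: bright pixels on rim of collar top
    a=np.arange(0,360,6); g=im.mean(2).astype(np.float32)
    ctr=np.array([.5905,-.3005]) if c=="side" else np.array([.5905,-.3005])
    uv=np.array([[proj(c,[ctr[0]+r*np.cos(np.radians(t)),ctr[1]+r*np.sin(np.radians(t)),.076]) for t in a] for r in(.021,.023,.025)],np.float32)
    v=cv2.remap(g,uv[...,0],uv[...,1],1).max(0); k=np.argsort(-v)[:8]; print(c,"rim bright at deg",[(int(a[i]),int(v[i])) for i in k],"median",np.median(v))
E
```

```text
time: 27.05
tool_pos: [0.5915, -0.2985, 0.0052]
tool_rot: [[-0.036, 0.999, 0.0], [0.999, 0.036, 0.0], [0.0, 0.0, -1.0]]
force: [-0.2, 0.8, -0.1]
opening: 0.0851
grip_force: 0.0
time: 27.68
tool_pos: [0.5898, -0.2975, 0.0945]
tool_rot: [[-0.036, 0.999, -0.004], [0.999, 0.036, 0.003], [0.003, -0.004, -1.0]]
force: [1.0, -0.3, 0.3]
opening: 0.085
grip_force: 0.0
time: 28.3
tool_pos: [0.5862, -0.1476, 0.1767]
tool_rot: [[-0.034, 0.999, 0.002], [0.999, 0.034, -0.0], [-0.0, 0.002, -1.0]]
force: [0.6, 0.6, -0.5]
opening: 0.0855
grip_force: 0.0
time: 28.92
tool_pos: [0.5799, 0.0313, 0.1764]
tool_rot: [[-0.036, 0.999, 0.001], [0.999, 0.036, -0.001], [-0.001, 0.001, -1.0]]
force: [0.2, -0.7, 0.0]
opening: 0.085
grip_force: 0.0
t 28.925 pos [0.5799 0.0313 0.1764] yaw 92.08858791297627 tilt [ 0.0013 -0.0008] q [-0.0611  0.1902  0.2232  1.6025 -0.0007  1.4732]
shift tool [-0.3289 -0.0006  0.1701] F [ 0.1545 -0.6733  0.0491] M [ 0.0012 -0.028  -0.0061]
side 0.036 393 0.040698696363848486 ((589.509765625, -295.41412353515625), (56.385772705078125, 74.35405731201172), 1.6513023376464844)
side 0.02 4
[... 354 characters left out ...]
 [(84, 185), (90, 163), (114, 162), (78, 159), (108, 154), (102, 150), (96, 140), (120, 135)] median 84.96484
top 0.036 177 0.041415468938945654 ((590.1785278320312, -294.80926513671875), (73.33089447021484, 55.69985580444336), 89.20024871826172)
top 0.02 225 0.023928830889852426 ((589.8787841796875, -269.6145324707031), (94.45939636230469, 153.89222717285156), 2.505117416381836)
top 0.07 192 0.07621576608864444 ((591.69482421875, -299.8382873535156), (47.51911926269531, 49.16389465332031), 72.16658782958984)
 slope [0.024  0.0004 0.0417]
 slope [0.0404 0.0006 0.024 ]
top rim bright at deg [(312, 101), (318, 99), (90, 91), (324, 90), (84, 90), (306, 89), (228, 81), (234, 81)] median 64.66765
```

```bash
python3 -c "
from workcell import *
print(hand_in())"
```

```text
the job is handed in; nothing more can be done
None
```

The collar is turned to its stop at the locked mark, the clamp is fully open, and the head sits upright and flat in the empty tray, released only after it rested there; the job was handed in at about 29 s.

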